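# Make up two watch-service trays

### The arm

A 6-joint arm with a two-finger parallel gripper is mounted at the origin on the work surface. World frame = base frame: x ahead of the robot, y to its left, z up, the work surface at z = 0. Lengths are in mm, angles in degrees, forces in N, time in s.
With the tool pointing down it reaches from about 300 to 850 mm from the base axis. Payload 4.2 kg.
Tool frame: the origin (TCP) lies between the finger pads; the fingertips stand 22 mm ahead of it and the grasp point (between the pads) lies 3 mm ahead of it; z points along the fingers, y is the direction in which the jaws open and shut (so a half turn about z gives the same grasp; the last joint's range is limited). The gripper opens to 91 mm and grips with 3 to 60 N. Pads are 32 mm wide; open, the fingers measure 118 mm over their backs; the gripper's body (76 mm by 178 mm) begins 60 mm behind the grasp point.
Start: joints at [72.938, 18.312, 89.639, -0, 72.044, -1.146], TCP at [157.69, 552.969, 235.976] pointing down, gripper open.
Joint ranges: [-177.97, 177.97], [-48.28, 115.42], [12.27, 149.76], [-77.06, 257.06], [2.81, 150.46], [-146.56, 146.56]. Speed limits (degrees/s): [147.25, 147.25, 180, 180, 180, 180].

### API

Orientations are given as [roll, pitch, yaw] about the fixed x, y, z axes, in that order (R = Rz(yaw) Ry(pitch) Rx(roll)).
In Python, from workcell import telemetry, cams, env gives the robot as it stands.
- The arm moves only by the shell command python3 -m inch 'ROWS' [FORCE]. ROWS is JSON, a list of rows, each an object of numbers: "x", "y", "z": the shift along the tool's x, y, z in cm; "yaw": the turn about the tool's z in units of 5 degrees (1.0 is 5 degrees); "gripper": the gripper's target within -1 to 1 (fully open at 1, half-way at 0, shut at -1). A call has 1 to 12 rows; each row shifts and turns the commanded pose from where the row before left it, along the tool's axes as they then stand; what a row does not reach is not made up. A row lasts 1/12 s, in which the tool goes at most 41.7 mm and 7.16 degrees, less where a joint would pass 70% of its speed; a pose out of reach is approached as far as the arm can. A call is refused whole if a number of a shift passes 4.17 or a number of a turn 1, either way. A call with a gripper value outside its range is refused whole. The fingers move at their own pace and stop on an object; FORCE is the grip in N (left out, the last holds). Time passes only in rows, so rows that do not move let the fingers close. It gives the time, the measured TCP pose, the force and the opening at its end, in the units of the state.
- telemetry.state(): the state, without advancing time (a new reading comes with each control period).
- cams.grab_frame(name): name is "scene" or "top"; returns a dict with "pixels" (480x640x3 uint8, red, green, blue), "mtx" (3x3 intrinsics, pixels), "rvec" (rotation vector, rad) and "tvec" (3), from world to camera coordinates, as OpenCV has them. Camera axes: x right, y down, z forward; pixel columns grow to the right and rows downward; lengths in mm; the calibration is good to about 2 mm. A picture is of the moment at which its call begins. There is no depth.
- env.job_done(): hands the job in, once; it reports no verdict.
The state is a dict: "time_s": time; "qpos": joint angles; "qvel": joint speeds; "effort": joint torques, N m; "ee_pos": TCP position; "ee_rot": TCP orientation; "force": force on the tool from outside, world axes, zero at the start; "torque": the same for the moment, N m; "gripper_width": finger opening in mm.
Only numpy, scipy, OpenCV 4.12 (cv2) and the standard library are available. Lean on these libraries where they do the work, as an engineer would, in place of code of your own. Each camera call takes 0.05 s, during which the arm holds its last target. There are 200 camera calls.

### The job

Make up the two kits on the watchmaker's bench. In the blue tray with one large and one small bay, stand the movement on its holder in the middle of the large bay and put the glass dust cover over it, and stand the oil pot in the middle of the small bay; in the tray with two equal bays stand the case cushion and the loupe, one in the middle of each bay, whichever way round. Everything stands upright, flat on the tray's floor, and the oilstone stays where it lies.

Things in the scene. Friction and masses are not known exactly. Their poses are not given: they have to be found in the camera images.
- movement_center (a point): A watch movement on its holder, one piece: square aluminium block 34 x 34 and 24 high with a round brass movement (diameter 31, 4 thick) fixed on top, 28 high in all, about 80 g. Point: its centre, 14 above its underside. Its x and y are square to the block's sides, z up.
- cover_knob (a point): Clear glass bell-shaped dust cover, open below, outer diameter 76 (inner 70, 35 or more headroom inside), glass 44 high, with an upright black cylindrical knob on top, diameter 14, from 44 to 68 above the rim it stands on; about 90 g. Lift it by the knob. Point: the knob's centre, on the axis, 56 above the rim. z up.
- cushion_center (a point): Case cushion: plain black rubber cylinder with a grey disc on its top, diameter 56, 34 high, about 120 g. Point: its centre, 17 above its underside. z up.
- loupe_center (a point): Watchmaker's loupe standing on its wide end: black, foot diameter 36 for the lowest 6, tapering to a straight barrel of diameter 26 from 14 to 32 above its underside, a small lens on top; 32 high, about 35 g. Point: its centre, 16 above its underside. z up.
- pot_center (a point): Oil pot: small white ceramic cylinder, diameter 32, with a fixed steel lid (diameter 33, top 30 above the underside) and a tiny steel knob on the lid (diameter 8, top at 36); about 70 g. Point: on its axis, 16 above its underside. z up.
- stone_center (a point): Oilstone: flat two-coloured (grey and reddish-brown) bar 60 (x) by 26 (y) by 16 high lying loose among the other things. It belongs to neither kit and stays where it lies. Point: its centre, 8 above its underside.
- movement_tray: Shallow rectangular blue kit tray with a white floor, fixed to the bench, 188 long (its x) by 120 wide (its y). Origin: centre of its underside. Floor 3 thick; its rim and the divider across it are 4 thick and 8 high (5 above the floor). The divider leaves one large bay, 112 long, centred at x = -34, y = 0 in the tray's frame, and one small bay, 64 long, centred at x = +58, y = 0; both are 112 wide. All sizes in mm.
- casing_tray: Shallow rectangular blue kit tray with a white floor, fixed to the bench, 170 long (its x) by 120 wide (its y). Origin: centre of its underside. Floor 3 thick; its rim and the divider across it are 4 thick and 8 high (5 above the floor). The divider is in the middle and leaves two equal bays, 79 long and 112 wide, centred at x = -41.5 and x = +41.5, y = 0 in the tray's frame. All sizes in mm.
Not all that is in view belongs to the job. Several things look just like the part that bears cushion_center: the one meant starts farthest to the robot's right. What is shaped like the part that bears movement_center but orange or turquoise is not meant.

How it is judged (in metres and radians):
At the end, for the whole second after the job is handed in: Movement with the dust cover over it in the large bay, oil pot in the small bay, cushion and loupe one in each equal bay; each upright (0.1 rad), flat on the tray floor (height within 3 mm), within 15 mm of its bay's middle along and across the tray, released and at rest (x of movement_center in the frame of movement_tray between -0.049 and -0.019 m and y of movement_center in the frame of movement_tray between -0.015 and 0.015 m and z of movement_center in the frame of movement_tray between 0.014 and 0.02 m and angle between each of movement_center, cover_knob, pot_center's own z axis and vertical below 0.1 rad and x of cover_knob in the frame of movement_tray between -0.049 and -0.019 m and y of cover_knob in the frame of movement_tray between -0.015 and 0.015 m and z of cover_knob in the frame of movement_tray between 0.056 and 0.062 m and x of pot_center in the frame of movement_tray between 0.043 and 0.073 m and y of pot_center in the frame of movement_tray between -0.015 and 0.015 m and z of pot_center in the frame of movement_tray between 0.016 and 0.022 m and (((x of cushion_center in the frame of casing_tray between 0.0265 and 0.0565 m and y of cushion_center in the frame of casing_tray between -0.015 and 0.015 m and z of cushion_center in the frame of casing_tray between 0.017 and 0.023 m and angle between cushion_center's own z axis and vertical below 0.1 rad) and (x of loupe_center in the frame of casing_tray between -0.0565 and -0.0265 m and y of loupe_center in the frame of casing_tray between -0.015 and 0.015 m and z of loupe_center in the frame of casing_tray between 0.016 and 0.022 m and angle between loupe_center's own z axis and vertical below 0.1 rad)) or ((x of cushion_center in the frame of casing_tray between -0.0565 and -0.0265 m and y of cushion_center in the frame of casing_tray between -0.015 and 0.015 m and z of cushion_center in the frame of casing_tray between 0.017 and 0.023 m and angle between cushion_center's own z axis and vertical below 0.1 rad) and (x of loupe_center in the frame of casing_tray between 0.0265 and 0.0565 m and y of loupe_center in the frame of casing_tray between -0.015 and 0.015 m and z of loupe_center in the frame of casing_tray between 0.016 and 0.022 m and angle between loupe_center's own z axis and vertical below 0.1 rad))) and linear speed of each of movement, dust_cover, cushion, loupe, oil_pot below 0.02 m/s and angular speed of each of movement, dust_cover, cushion, loupe, oil_pot below 0.3 rad/s); the robot touches nothing.
It fails at once if the oilstone is moved more than 15 mm (distance of stone_center from where it was at the start of the episode above 0.015 m).
It also fails if it takes over 120 s, if anything falls off the work surface, if the arm or the gripper's body presses on something with over 40 N, if the wrist force passes 120 N, or if a joint passes its speed limit or range.

## Working session

There is one attempt and no reset: what is moved stays moved. The work goes in short steps, Python scripts to look and compute and a shell command to move; the robot and the scene stay as the last step left them, time stands still between calls to the robot, and variables do not carry over. Pictures are saved under pics/ and viewed, about 12 in all and at most 16, crops included, and the job is handed in when it is done.

```bash
ls; mkdir -p pics; python3 - <<'E'
from workcell import telemetry, cams
import cv2,numpy as np
for n in("scene","top"):
    f=cams.grab_frame(n);cv2.imwrite(f"pics/{n}0.png",f["pixels"][:,:,::-1])
    R=cv2.Rodrigues(np.array(f["rvec"],float))[0];print(n,f["mtx"],(-R.T@np.array(f["tvec"]).ravel()).round(),R.round(2))
print(telemetry.state())
E
```

```text
pics
scene [[540.04883191   0.         315.03912954]
 [  0.         540.04883191 235.31315694]
 [  0.           0.           1.        ]] [ 952. -620.  674.] [[ 0.8   0.6  -0.  ]
 [ 0.37 -0.5  -0.78]
 [-0.46  0.63 -0.62]]
top [[486.01120895   0.         309.6474961 ]
 [  0.         486.01120895 237.47425035]
 [  0.           0.           1.        ]] [ 329.   18. 1164.] [[-0.01 -1.    0.  ]
 [-0.99  0.01 -0.15]
 [ 0.15 -0.01 -0.99]]
{'time_s': 0.1, 'qpos': array([ 7.29380841e+01,  1.83478237e+01,  8.96983681e+01, -1.18831616e-03,
        7.20453706e+01, -1.14450901e+00]), 'qvel': array([-0.02982653, -0.0243634 , -0.08044012, -0.01782292,  0.0003105 ,
       -0.00182175]), 'effort': array([ 2.15467285e-04, -4.13333344e+01, -2.32511115e+01,  7.31171854e-02,
        4.20920039e-02, -4.45353749e-05]), 'ee_pos': array([157.56392569, 552.55738604, 235.21298774]), 'ee_rot': array([-1.79908433e+02, -6.99242997e-04,  1.64082960e+02]), 'force': array([ 0.38007963, -0.30084152, -0.64034884]), 'torque': array([0.03175335, 0.01170619, 0.00933263]), 'gripper_width': 91.08862701199813}
```

View pics/top0.png

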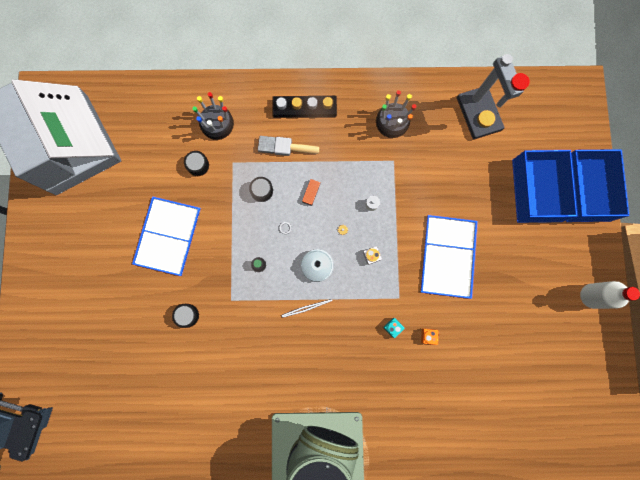

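View pics/scene0.png

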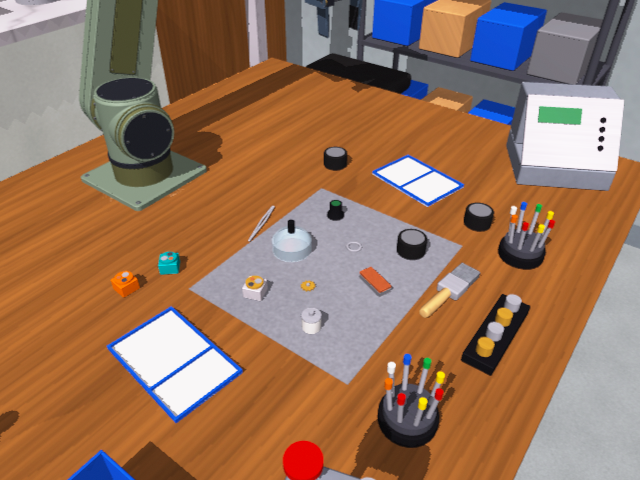

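Top view: three cushion-like black cylinders with grey tops, at (196,163), (261,189) and (185,316). In this view +y is to the left, so the one farthest to the robot's right is (261,189), on the mat. Movement: silver block at (372,255); the turquoise (395,328) and orange (430,337) ones are decoys. Cover (317,265), loupe (258,264), pot (372,203), stone (311,192). Trays: casing (166,236), movement (450,257). I'll confirm these in enlarged crops.

```bash
python3 - <<'E'
import cv2
t=cv2.imread('pics/top0.png');s=cv2.imread('pics/scene0.png')
cv2.imwrite('pics/topc.png',cv2.resize(t[155:305,230:400],None,fx=4,fy=4,interpolation=cv2.INTER_CUBIC)[:600])
cv2.imwrite('pics/scenec.png',cv2.resize(s[190:350,230:440],None,fx=3.7,fy=3.7,interpolation=cv2.INTER_CUBIC))
E
```

```text
(no output)
```

View pics/topc.png

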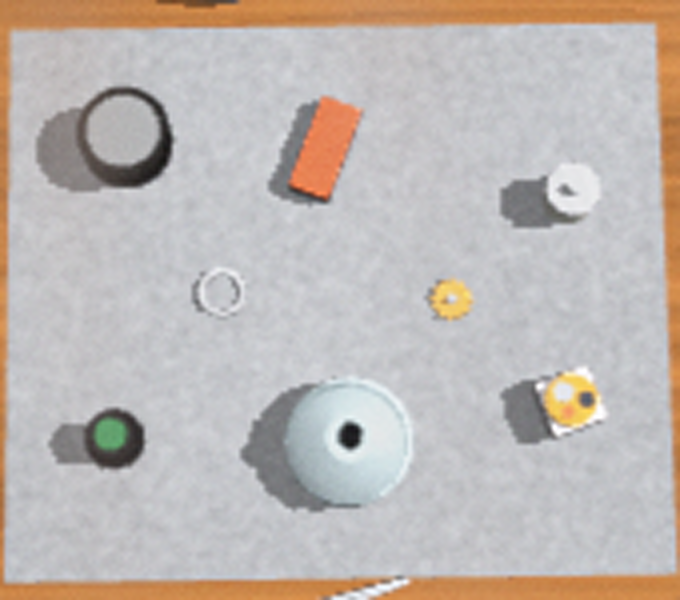

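View pics/scenec.png

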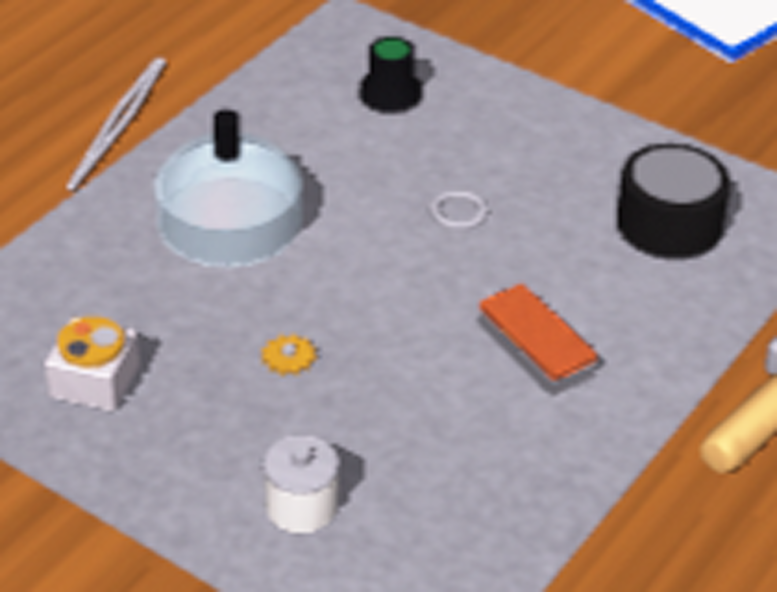

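Both crops agree. In the top crop: cushion (122,137), stone (325,148), pot (573,190), movement (572,402), knob (349,435), loupe (112,437). The cushion on the mat is the rightmost of the three, and the movement is the aluminium block with the brass top. Next I'll triangulate features from both views.

```bash
cat > h.py <<'E'
import cv2,numpy as np
from workcell import cams
def cam(f):
    return dict(K=np.array(f["mtx"],float),R=cv2.Rodrigues(np.array(f["rvec"],float))[0],t=np.array(f["tvec"],float).ravel(),im=np.ascontiguousarray(f["pixels"]))
def grab(): return {n:cam(cams.grab_frame(n)) for n in("scene","top")}
def ray(c,p):
    d=c['R'].T@np.linalg.solve(c['K'],[p[0],p[1],1]);return -c['R'].T@c['t'],d/np.linalg.norm(d)
def plane(c,p,z):
    o,d=ray(c,p);return o+d*(z-o[2])/d[2]
def tri(cs,a,b): # scene px, top px -> point, gap
    o1,d1=ray(cs['scene'],a);o2,d2=ray(cs['top'],b)
    s,*_=np.linalg.lstsq(np.c_[d1,-d2],o2-o1,rcond=None)
    p,q=o1+s[0]*d1,o2+s[1]*d2;return (p+q)/2,np.linalg.norm(p-q)
def blob(m,roi,hull=False): # roi x0,y0,x1,y1 -> biggest contour (full-image px)
    z=np.zeros(m.shape,np.uint8);x0,y0,x1,y1=roi;z[y0:y1,x0:x1]=m[y0:y1,x0:x1]
    c=max(cv2.findContours(z,cv2.RETR_EXTERNAL,cv2.CHAIN_APPROX_NONE)[0],key=cv2.contourArea)
    return cv2.convexHull(c) if hull else c
def cen(c):
    m=cv2.moments(c);return np.array([m['m10'],m['m01']])/m['m00']
def masks(im):
    h=cv2.cvtColor(im,cv2.COLOR_RGB2HSV).astype(int);H,S,V=h[...,0],h[...,1],h[...,2]
    u=lambda b:b.astype(np.uint8)*255
    return dict(black=u(V<70),green=u((H>45)&(H<85)&(S>80)),yel=u((H>8)&(H<35)&(S>110)),blue=u((H>105)&(H<130)&(S>130)),
      white=u((V>205)&(S<40)),grey=u((V>90)&(S<60)),red=u(((H<12)|(H>172))&(S>130)))
E
python3 - <<'E'
from h import *
cs=grab();M={n:masks(cs[n]['im']) for n in cs}
def T(k,rs,rt,hull=True,name=''):
    a=blob(M['scene'][k],rs,hull);b=blob(M['top'][k],rt,hull)
    p,g=tri(cs,cen(a),cen(b));print(name or k,cen(a).round(1),cen(b).round(1),cv2.contourArea(a),cv2.contourArea(b),'P',p.round(1),'gap',round(g,1));return a,b
T('green',(325,195,350,215),(250,255,268,272),name='loupe lens')
T('yel',(242,272,266,290),(364,246,384,266),name='brass')
# cushion disc: grey inside black hull
for n,r in(('scene',(392,225,432,262)),('top',(246,174,276,206))):
    hb=blob(M[n]['black'],r,True);z=np.zeros_like(M[n]['grey']);cv2.drawContours(z,[hb],-1,255,-1);M[n]['cd']=cv2.erode(z,np.ones((3,3)))&M[n]['grey']
T('cd',(392,225,432,262),(246,174,276,206),name='cushion disc')
a=blob(M['scene']['black'],(284,215,299,236));print('knob scene',cv2.boundingRect(a),cen(a))
b=blob(M['top']['black'],(308,255,326,272));print('knob top',cv2.boundingRect(b),cen(b),cv2.contourArea(b))
k=cv2.boundingRect(a);p,g=tri(cs,(k[0]+k[2]/2-.5,k[1]+1.5),cen(b));print('knob top pt',p.round(1),g)
px=lambda u,v:((u+.5)/3.7-.5+230,(v+.5)/3.7-.5+190); pt=lambda u,v:((u+.5)/4-.5+230,(v+.5)/4-.5+155)
p,g=tri(cs,px(301,465),pt(573,190));print('pot lid hand',p.round(1),g)
w=blob(M['top']['white'],(362,190,384,216),True);print('pot white top',cen(w),cv2.boundingRect(w),cv2.contourArea(w))
w=blob(M['top']['white']|M['top']['yel'],(360,244,386,268),True);print('movement rect',cv2.minAreaRect(w),cv2.contourArea(w))
st=blob(M['top']['red'],(298,174,324,210),True);print('stone',cv2.minAreaRect(st),plane(cs['top'],cen(st),16).round(1))
for nm,rs,rt in(('casing',(360,145,480,215),(125,190,210,285)),('movt',(95,295,255,430),(410,205,485,310))):
    out={}
    for n,r in(('scene',rs),('top',rt)):
        c=blob(M[n]['blue'],r,True);L=None
        for e in np.arange(2,12,.5):
            L=cv2.approxPolyDP(c,e,True).reshape(-1,2)
            if len(L)==4:break
        out[n]=L;print(nm,n,L.tolist())
    for n in out: 
        P=np.array([plane(cs[n],q,8)[:2] for q in out[n]]);print(n,P.round(0).tolist(),'c',P.mean(0).round(1),'sides',np.linalg.norm(P-np.roll(P,-1,0),axis=1).round())
E
```

```text
loupe lens [335.5 202.7] [257. 263.] 39.0 34.0 P [445.7 134.1  33.2] gap 0.0
brass [254.1 281.9] [372.2 254.6] 169.5 108.5 P [ 462.6 -136.6   26.2] gap 0.2
cushion disc [412.4 237.3] [264.7 188. ] 243.5 103.5 P [627.4 118.1  38.4] gap 7.9
knob scene (288, 220, 7, 13) [290.58333333 226.01666667]
knob top (315, 261, 5, 6) [317.24444444 263.5       ] 15.0
knob top pt [439.9  -5.1  66.9] 1.7627509626369855
pot lid hand [ 589.2 -141.9   27.6] 0.7835086217799115
pot white top [372.53820149 199.0851927 ] (363, 190, 21, 19) 246.5
movement rect ((372.8832092285156, 254.17884826660156), (14.609516143798828, 14.524079322814941), 70.01689147949219) 200.5
stone ((310.6018371582031, 191.71493530273438), (10.224625587463379, 23.81261444091797), 19.653823852539062) [619.    6.3  16. ]
casing scene [[373, 171], [409, 155], [463, 184], [427, 205]]
casing top [[152, 197], [199, 208], [180, 275], [132, 263]]
scene [[423.0, 320.0], [455.0, 434.0], [614.0, 393.0], [587.0, 272.0]] c [519.6 354.7] sides [118. 164. 124. 170.]
top [[613.0, 393.0], [584.0, 278.0], [422.0, 319.0], [452.0, 434.0]] c [517.9 356. ] sides [118. 167. 119. 166.]
movt scene [[169, 307], [242, 370], [176, 422], [107, 347]]
movt top [[428, 215], [476, 221], [471, 297], [421, 291]]
scene [[374.0, -255.0], [562.0, -278.0], [548.0, -397.0], [361.0, -371.0]] c [ 461.2 -325. ] sides [189. 120. 188. 117.]
top [[560.0, -278.0], [543.0, -393.0], [361.0, -369.0], [377.0, -252.0]] c [ 460.1 -323. ] sides [117. 184. 119. 185.]
```

```bash
python3 - <<'E'
from h import *
cs=grab()
px=lambda u,v:((u+.5)/3.7-.5+230,(v+.5)/3.7-.5+190); pt=lambda u,v:((u+.5)/4-.5+230,(v+.5)/4-.5+155)
for n,a,b in(('cushion',(676,173),(122,130)),('pot',(301,465),(573,189)),('mov',(91,341),(571,402))):
    p,g=tri(cs,px(*a),pt(*b));print(n,p.round(1),round(g,1))
E
python3 -m inch '[{"yaw":1},{"yaw":1},{"yaw":1},{"yaw":1},{"yaw":1},{"yaw":1},{"yaw":1},{"yaw":1},{"yaw":1},{"yaw":1},{"yaw":1},{"yaw":1}]' 20
python3 -m inch '[{"yaw":1},{"yaw":1},{"yaw":0.8},{},{}]'
```

```text
cushion [627.1 127.   35.7] 0.1
pot [ 589.6 -142.    28. ] 0.3
mov [ 461.9 -136.4   25.9] 1.2invalid input
invalid input
```

```bash
python3 -m inch '[{"x":0,"y":0,"z":0,"yaw":1,"gripper":1}]' 20; python3 -m inch '[{"x":0,"y":0,"z":0,"yaw":1,"gripper":1}]'; python3 -m inch --help | head -20
```

```text
time_s: 0.38
ee_pos: [157.7, 552.9, 235.8]
ee_rot: [-180.0, 0.0, 159.0]
force: [-0.3, 0.2, -0.0]
gripper_width: 90.8
time_s: 0.47
ee_pos: [157.7, 552.9, 235.9]
ee_rot: [-180.0, 0.0, 153.8]
force: [0.6, 0.1, -0.5]
gripper_width: 91.2invalid input: not JSON, or not a number
```

```bash
python3 -m inch '[{"x":0,"y":0,"z":0,"yaw":1,"gripper":1},{"x":0,"y":0,"z":0,"yaw":1,"gripper":1},{"x":0,"y":0,"z":0,"yaw":1,"gripper":1},{"x":0,"y":0,"z":0,"yaw":1,"gripper":1},{"x":0,"y":0,"z":0,"yaw":1,"gripper":1},{"x":0,"y":0,"z":0,"yaw":1,"gripper":1},{"x":0,"y":0,"z":0,"yaw":1,"gripper":1},{"x":0,"y":0,"z":0,"yaw":1,"gripper":1},{"x":0,"y":0,"z":0,"yaw":1,"gripper":1},{"x":0,"y":0,"z":0,"yaw":1,"gripper":1},{"x":0,"y":0,"z":0,"yaw":1,"gripper":1},{"x":0,"y":0,"z":0,"yaw":1,"gripper":1}]'
python3 -m inch '[{"x":0,"y":0,"z":0,"yaw":0.8,"gripper":1},{"x":-3.4,"y":1.5,"z":0,"yaw":0,"gripper":1},{"x":-3.4,"y":1.5,"z":0,"yaw":0,"gripper":1},{"x":-3.4,"y":1.5,"z":0,"yaw":0,"gripper":1},{"x":-3.4,"y":1.5,"z":0,"yaw":0,"gripper":1},{"x":-3.4,"y":1.5,"z":0,"yaw":0,"gripper":1},{"x":-3.4,"y":1.5,"z":0,"yaw":0,"gripper":1},{"x":-3.4,"y":1.5,"z":0,"yaw":0,"gripper":1},{"x":-3.4,"y":1.5,"z":0,"yaw":0,"gripper":1},{"x":-3.4,"y":1.5,"z":0,"yaw":0,"gripper":1},{"x":-3.4,"y":1.5,"z":0,"yaw":0,"gripper":1}]'
```

```text
time_s: 1.47
ee_pos: [157.7, 552.9, 235.9]
ee_rot: [-180.0, 0.0, 93.8]
force: [0.4, -0.5, -0.3]
gripper_width: 91.0
time_s: 2.38
ee_pos: [308.4, 211.5, 236.2]
ee_rot: [180.0, -0.0, 90.1]
force: [0.4, 0.4, 0.2]
gripper_width: 90.9
```

```bash
python3 -m inch '[{"x":-3.5,"y":1.54,"z":0,"yaw":0,"gripper":1},{"x":-3.5,"y":1.54,"z":0,"yaw":0,"gripper":1},{"x":-3.5,"y":1.54,"z":0,"yaw":0,"gripper":1},{"x":-3.5,"y":1.54,"z":0,"yaw":0,"gripper":1},{"x":-3.5,"y":1.54,"z":0,"yaw":0,"gripper":1},{"x":-3.5,"y":1.54,"z":0,"yaw":0,"gripper":1},{"x":-3.5,"y":1.54,"z":0,"yaw":0,"gripper":1},{"x":-3.5,"y":1.54,"z":0,"yaw":0,"gripper":1},{"x":-3.5,"y":1.54,"z":0,"yaw":0,"gripper":1},{"x":-3.5,"y":1.54,"z":0,"yaw":0,"gripper":1}]'
python3 -m inch '[{"x":0,"y":0,"z":3.5,"yaw":-1,"gripper":1},{"x":0,"y":0,"z":3.5,"yaw":-1,"gripper":1},{"x":0,"y":0,"z":3.5,"yaw":-1,"gripper":1},{"x":0,"y":0,"z":3.5,"yaw":-0.6,"gripper":1},{"x":0,"y":0,"z":0,"yaw":0,"gripper":1},{"x":0,"y":0,"z":0,"yaw":0,"gripper":1}]'
```

```text
time_s: 3.22
ee_pos: [463.0, -138.6, 236.0]
ee_rot: [180.0, -0.0, 90.0]
force: [1.1, 0.9, -0.3]
gripper_width: 90.9
time_s: 3.72
ee_pos: [461.8, -136.3, 95.1]
ee_rot: [-179.8, -0.1, 108.0]
force: [1.0, -0.1, 0.6]
gripper_width: 91.4
```

```bash
python3 -m inch '[{"x":0,"y":0,"z":2.2,"yaw":0,"gripper":1},{"x":0,"y":0,"z":2.2,"yaw":0,"gripper":1},{"x":0,"y":0,"z":1.4,"yaw":0,"gripper":1},{"x":0,"y":0,"z":0.8,"yaw":0,"gripper":1},{"x":0,"y":0,"z":0,"yaw":0,"gripper":-1},{"x":0,"y":0,"z":0,"yaw":0,"gripper":-1},{"x":0,"y":0,"z":0,"yaw":0,"gripper":-1},{"x":0,"y":0,"z":0,"yaw":0,"gripper":-1},{"x":0,"y":0,"z":0,"yaw":0,"gripper":-1},{"x":0,"y":0,"z":0,"yaw":0,"gripper":-1},{"x":0,"y":0,"z":0,"yaw":0,"gripper":-1},{"x":0,"y":0,"z":0,"yaw":0,"gripper":-1}]' 20
python3 -m inch '[{"x":0,"y":0,"z":0,"yaw":0,"gripper":-1},{"x":0,"y":0,"z":0,"yaw":0,"gripper":-1},{"x":0,"y":0,"z":0,"yaw":0,"gripper":-1},{"x":0,"y":0,"z":0,"yaw":0,"gripper":-1}]'
```

```text
time_s: 4.72
ee_pos: [462.8, -136.6, 30.1]
ee_rot: [180.0, 0.0, 108.1]
force: [-0.1, -0.6, 0.2]
gripper_width: 40.9
time_s: 5.05
ee_pos: [462.6, -136.6, 29.9]
ee_rot: [-180.0, -0.0, 108.1]
force: [-0.8, 0.1, 1.7]
gripper_width: 33.8
```

```bash
python3 -m inch '[{"x":0,"y":0,"z":-3,"yaw":0,"gripper":-1},{"x":0,"y":0,"z":-3,"yaw":0,"gripper":-1},{"x":-2.72,"y":-1.51,"z":0,"yaw":0,"gripper":-1},{"x":-2.72,"y":-1.51,"z":0,"yaw":0,"gripper":-1},{"x":-2.72,"y":-1.51,"z":0,"yaw":0,"gripper":-1},{"x":-2.72,"y":-1.51,"z":0,"yaw":0,"gripper":-1},{"x":-2.72,"y":-1.51,"z":0,"yaw":0,"gripper":-1},{"x":-2.72,"y":-1.51,"z":0,"yaw":0,"gripper":-1},{"x":0,"y":0,"z":0,"yaw":0,"gripper":-1},{"x":0,"y":0,"z":2.5,"yaw":0,"gripper":-1},{"x":0,"y":0,"z":2.0,"yaw":0,"gripper":-1},{"x":0,"y":0,"z":0.7,"yaw":0,"gripper":-1}]'
python3 -m inch '[{"x":0,"y":0,"z":0.2,"yaw":0,"gripper":-1},{"x":0,"y":0,"z":0.1,"yaw":0,"gripper":-1},{"x":0,"y":0,"z":0.1,"yaw":0,"gripper":-1},{"x":0,"y":0,"z":0,"yaw":0,"gripper":-1}]'
```

```text
time_s: 6.05
ee_pos: [425.6, -318.4, 35.3]
ee_rot: [-179.8, -0.3, 108.1]
force: [0.7, 0.8, -0.4]
gripper_width: 34.1
time_s: 6.38
ee_pos: [427.9, -320.0, 34.7]
ee_rot: [179.9, 0.1, 108.1]
force: [0.5, 0.7, -1.6]
gripper_width: 34.0
```

```bash
python3 -m inch '[{"x":0,"y":0,"z":0.1,"yaw":0,"gripper":-1},{"x":0,"y":0,"z":0,"yaw":0,"gripper":-1}]'; python3 -m inch '[{"x":0,"y":0,"z":0.05,"yaw":0,"gripper":-1},{"x":0,"y":0,"z":0,"yaw":0,"gripper":-1}]'
```

```text
time_s: 6.55
ee_pos: [427.6, -320.0, 33.5]
ee_rot: [180.0, 0.1, 108.1]
force: [-0.3, -0.6, -0.2]
gripper_width: 33.5
time_s: 6.72
ee_pos: [427.5, -320.0, 33.0]
ee_rot: [180.0, 0.0, 108.1]
force: [-0.1, 0.3, 3.2]
gripper_width: 33.9
```

```bash
python3 -m inch '[{"x":0,"y":0,"z":0,"yaw":0,"gripper":0.5},{"x":0,"y":0,"z":0,"yaw":0,"gripper":0.5},{"x":0,"y":0,"z":0,"yaw":0,"gripper":0.5},{"x":0,"y":0,"z":0,"yaw":0,"gripper":0.5},{"x":0,"y":0,"z":-2,"yaw":0,"gripper":0.5},{"x":0,"y":0,"z":-2.5,"yaw":0,"gripper":0.5},{"x":0,"y":0,"z":-2.5,"yaw":1,"gripper":0.5},{"x":0,"y":0,"z":-2.5,"yaw":1,"gripper":0.5},{"x":0,"y":0,"z":-2.5,"yaw":1,"gripper":0.5},{"x":0,"y":0,"z":0,"yaw":0.6,"gripper":0.5}]'
python3 -m inch '[{"x":3.94,"y":0.16,"z":0,"yaw":0,"gripper":0.5},{"x":3.94,"y":0.16,"z":0,"yaw":0,"gripper":0.5},{"x":3.94,"y":0.16,"z":0,"yaw":0,"gripper":0.5},{"x":3.94,"y":0.16,"z":0,"yaw":0,"gripper":0.5},{"x":3.94,"y":0.16,"z":0,"yaw":0,"gripper":0.5},{"x":3.94,"y":0.16,"z":0,"yaw":0,"gripper":0.5},{"x":3.94,"y":0.16,"z":0,"yaw":0,"gripper":0.5},{"x":3.94,"y":0.16,"z":0,"yaw":0,"gripper":0.5},{"x":0,"y":0,"z":0,"yaw":0,"gripper":0.5},{"x":0,"y":0,"z":0,"yaw":0,"gripper":0.5}]'
python3 - <<'E'
from h import *
cs=grab();cv2.imwrite('pics/s1.png',cs['scene']['im'][180:430,90:460,::-1])
E
```

```text
time_s: 7.55
ee_pos: [429.5, -321.6, 157.4]
ee_rot: [179.6, 0.3, 89.9]
force: [0.4, -0.8, 0.1]
gripper_width: 68.1
time_s: 8.38
ee_pos: [439.4, -2.9, 152.4]
ee_rot: [-180.0, 0.0, 90.4]
force: [-0.9, 0.7, 0.8]
gripper_width: 68.5
```

View pics/s1.png

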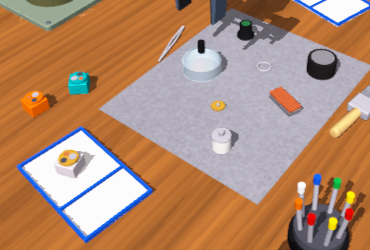

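The movement stands upright in the large bay at crop (68,160), and the open fingers straddle the cover knob at (201,47). Grasping the knob.

```bash
python3 -m inch '[{"x":0,"y":0,"z":2.5,"yaw":0,"gripper":0.5},{"x":0,"y":0,"z":2.5,"yaw":0,"gripper":0.5},{"x":0,"y":0,"z":2,"yaw":0,"gripper":0.5},{"x":0,"y":0,"z":1.2,"yaw":0,"gripper":0.5},{"x":0,"y":0,"z":0,"yaw":0,"gripper":-1},{"x":0,"y":0,"z":0,"yaw":0,"gripper":-1},{"x":0,"y":0,"z":0,"yaw":0,"gripper":-1},{"x":0,"y":0,"z":0,"yaw":0,"gripper":-1},{"x":0,"y":0,"z":0,"yaw":0,"gripper":-1},{"x":0,"y":0,"z":0,"yaw":0,"gripper":-1},{"x":0,"y":0,"z":0,"yaw":0,"gripper":-1},{"x":0,"y":0,"z":0,"yaw":0,"gripper":-1}]' 25
python3 -m inch '[{"x":0,"y":0,"z":0,"yaw":0,"gripper":-1},{"x":0,"y":0,"z":0,"yaw":0,"gripper":-1},{"x":0,"y":0,"z":0,"yaw":0,"gripper":-1},{"x":0,"y":0,"z":0,"yaw":0,"gripper":-1}]'
```

```text
time_s: 9.48
ee_pos: [439.7, -4.6, 70.7]
ee_rot: [180.0, -0.0, 90.1]
force: [-0.3, -0.3, -0.1]
gripper_width: 17.6
time_s: 9.82
ee_pos: [439.6, -4.6, 70.6]
ee_rot: [180.0, -0.0, 90.1]
force: [-0.4, 0.8, 3.2]
gripper_width: 13.0
```

```bash
python3 -m inch '[{"x":0,"y":0,"z":-2.5,"yaw":0,"gripper":-1},{"x":0,"y":0,"z":-2.5,"yaw":0,"gripper":-1},{"x":0,"y":0,"z":-2.5,"yaw":0,"gripper":-1},{"x":0,"y":0,"z":-0.5,"yaw":0,"gripper":-1},{"x":0,"y":0,"z":0,"yaw":0,"gripper":-1}]'
python3 - <<'E'
from h import *
cs=grab();M={n:masks(cs[n]['im']) for n in cs}
a=blob(M['scene']['yel'],(135,325,185,365),True);b=blob(M['top']['yel'],(432,258,462,285),True)
p,g=tri(cs,cen(a),cen(b));print(p,g,cv2.contourArea(a),cv2.contourArea(b))
c=np.array([460.7,-324]);ux=np.array([.9917,-.1288]);d=p[:2]-c;print('tray frame',d@ux,d@np.array([.1288,.9917]))
w=cv2.resize(np.vstack([np.hstack([cs['scene']['im'][150:330,200:400],cs['top']['im'][200:380,270:490]])]),None,fx=1.9,fy=1.9)
cv2.imwrite('pics/s2.png',w[:,:,::-1])
E
```

```text
time_s: 10.23
ee_pos: [440.6, -4.6, 151.5]
ee_rot: [179.8, 0.0, 90.1]
force: [0.4, -0.2, -0.6]
gripper_width: 13.0
[ 427.99473093 -319.99082581   28.96735688] 0.5420494702726599 241.5 107.5
tray frame -32.95019696797447 -0.23654061115386182
```

View pics/s2.png

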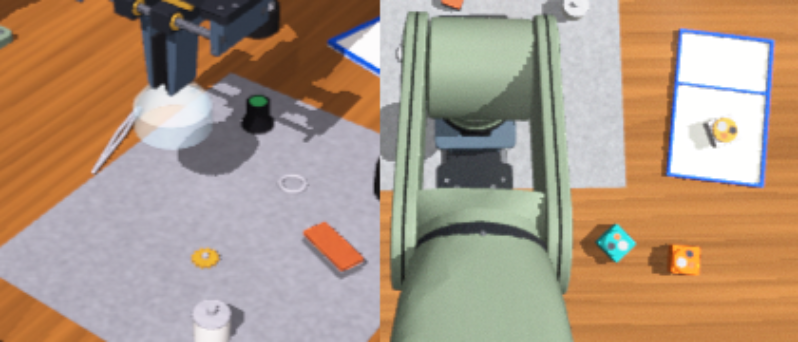

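The cover hangs level in the gripper at (172,110). The movement measures 1 mm from the bay centre. Carrying the cover over.

```bash
python3 -m inch '[{"x":-3.94,"y":-0.15,"z":0,"yaw":0,"gripper":-1},{"x":-3.94,"y":-0.15,"z":0,"yaw":0,"gripper":-1},{"x":-3.94,"y":-0.15,"z":0,"yaw":0,"gripper":-1},{"x":-3.94,"y":-0.15,"z":0,"yaw":0,"gripper":-1},{"x":-3.94,"y":-0.15,"z":0,"yaw":0,"gripper":-1},{"x":-3.94,"y":-0.15,"z":0,"yaw":0,"gripper":-1},{"x":-3.94,"y":-0.15,"z":0,"yaw":0,"gripper":-1},{"x":-3.94,"y":-0.15,"z":0,"yaw":0,"gripper":-1},{"x":0,"y":0,"z":0,"yaw":0,"gripper":-1},{"x":0,"y":0,"z":0,"yaw":0,"gripper":-1},{"x":0,"y":0,"z":0,"yaw":0,"gripper":-1}]'
```

```text
time_s: 11.25
ee_pos: [426.9, -318.9, 148.4]
ee_rot: [-179.8, -0.2, 90.0]
force: [-0.1, 0.4, -1.5]
gripper_width: 13.4
```

```bash
python3 -m inch '[{"x":0,"y":0,"z":1.5,"yaw":0,"gripper":-1},{"x":0,"y":0,"z":1.5,"yaw":0,"gripper":-1},{"x":0,"y":0,"z":1.5,"yaw":0,"gripper":-1},{"x":0,"y":0,"z":1.5,"yaw":0,"gripper":-1},{"x":0,"y":0,"z":0.9,"yaw":0,"gripper":-1},{"x":0,"y":0,"z":0.5,"yaw":0,"gripper":-1},{"x":0,"y":0,"z":0,"yaw":0,"gripper":-1},{"x":0,"y":0,"z":0,"yaw":0,"gripper":-1}]'
python3 -m inch '[{"x":0,"y":0,"z":0.1,"yaw":0,"gripper":-1},{"x":0,"y":0,"z":0.1,"yaw":0,"gripper":-1},{"x":0,"y":0,"z":0,"yaw":0,"gripper":-1}]'
```

```text
time_s: 11.92
ee_pos: [428.3, -319.4, 76.6]
ee_rot: [180.0, -0.0, 90.1]
force: [-0.1, -0.1, -1.8]
gripper_width: 13.3
time_s: 12.17
ee_pos: [428.2, -320.0, 74.9]
ee_rot: [180.0, 0.0, 90.1]
force: [-0.0, -0.4, -1.7]
gripper_width: 13.4
```

```bash
python3 -m inch '[{"x":0,"y":0,"z":0.1,"yaw":0,"gripper":-1},{"x":0,"y":0,"z":0,"yaw":0,"gripper":-1}]';python3 -m inch '[{"x":0,"y":0,"z":0.07,"yaw":0,"gripper":-1},{"x":0,"y":0,"z":0,"yaw":0,"gripper":-1}]'
```

```text
time_s: 12.33
ee_pos: [428.2, -320.1, 73.7]
ee_rot: [180.0, 0.0, 90.1]
force: [-0.1, -1.0, -1.4]
gripper_width: 13.0
time_s: 12.5
ee_pos: [428.3, -320.1, 73.6]
ee_rot: [180.0, 0.0, 90.1]
force: [-0.9, 1.2, 4.6]
gripper_width: 12.9
```

```bash
python3 -m inch '[{"x":0,"y":0,"z":0,"yaw":0,"gripper":0.5},{"x":0,"y":0,"z":0,"yaw":0,"gripper":0.5},{"x":0,"y":0,"z":0,"yaw":0,"gripper":0.5},{"x":0,"y":0,"z":0,"yaw":0,"gripper":0.5},{"x":0,"y":0,"z":-1,"yaw":0,"gripper":0.5},{"x":0,"y":0,"z":-2,"yaw":0,"gripper":0.5},{"x":0,"y":0,"z":-2.5,"yaw":0,"gripper":0.5},{"x":0,"y":0,"z":-2.5,"yaw":0,"gripper":0.5}]'
python3 -m inch '[{"x":2.97,"y":2.69,"z":0,"yaw":0,"gripper":0.6},{"x":2.97,"y":2.69,"z":0,"yaw":0,"gripper":0.6},{"x":2.97,"y":2.69,"z":0,"yaw":0,"gripper":0.6},{"x":2.97,"y":2.69,"z":0,"yaw":0,"gripper":0.6},{"x":2.97,"y":2.69,"z":0,"yaw":0,"gripper":0.6},{"x":2.97,"y":2.69,"z":0,"yaw":0,"gripper":0.6},{"x":0,"y":0,"z":3,"yaw":0,"gripper":0.6},{"x":0,"y":0,"z":3,"yaw":0,"gripper":0.6},{"x":0,"y":0,"z":0,"yaw":0,"gripper":0.6},{"x":0,"y":0,"z":0,"yaw":0,"gripper":0.6}]'
python3 - <<'E'
from h import *
cs=grab()
w=cv2.resize(np.hstack([cs['scene']['im'][230:430,95:345],cs['top']['im'][150:350,330:500]]),None,fx=1.9,fy=1.9)
cv2.imwrite('pics/s3.png',w[:,:,::-1])
E
```

```text
time_s: 13.17
ee_pos: [427.7, -319.6, 153.8]
ee_rot: [-180.0, -0.0, 90.1]
force: [-0.4, -0.4, -0.8]
gripper_width: 63.8
time_s: 14.0
ee_pos: [588.3, -141.0, 92.0]
ee_rot: [-179.8, -0.1, 90.1]
force: [0.1, -0.5, 0.1]
gripper_width: 73.0
```

View pics/s3.png

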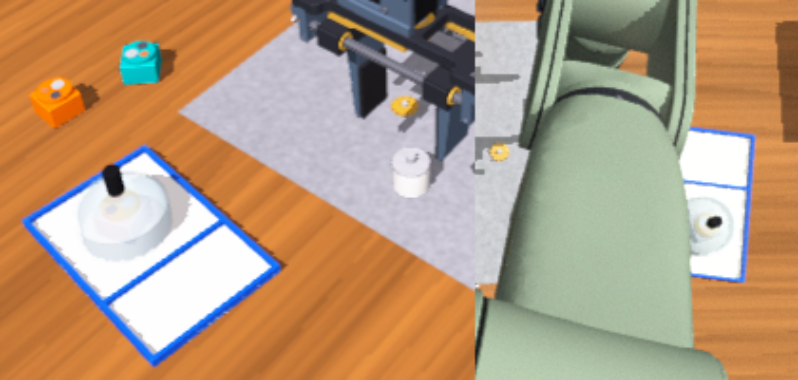

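The cover stands over the movement, knob at crop (113,180), and the fingers straddle the pot at (411,170). Grasping the pot.

```bash
python3 -m inch '[{"x":0,"y":0,"z":2.2,"yaw":0,"gripper":0.6},{"x":0,"y":0,"z":2.2,"yaw":0,"gripper":0.6},{"x":0,"y":0,"z":1.2,"yaw":0,"gripper":0.6},{"x":0,"y":0,"z":0.6,"yaw":0,"gripper":0.6},{"x":0,"y":0,"z":0,"yaw":0,"gripper":-1},{"x":0,"y":0,"z":0,"yaw":0,"gripper":-1},{"x":0,"y":0,"z":0,"yaw":0,"gripper":-1},{"x":0,"y":0,"z":0,"yaw":0,"gripper":-1},{"x":0,"y":0,"z":0,"yaw":0,"gripper":-1},{"x":0,"y":0,"z":0,"yaw":0,"gripper":-1},{"x":0,"y":0,"z":0,"yaw":0,"gripper":-1},{"x":0,"y":0,"z":0,"yaw":0,"gripper":-1}]' 20
python3 -m inch '[{"x":0,"y":0,"z":0,"yaw":0,"gripper":-1},{"x":0,"y":0,"z":0,"yaw":0,"gripper":-1}]'
```

```text
time_s: 15.1
ee_pos: [589.4, -141.4, 31.2]
ee_rot: [180.0, 0.0, 90.1]
force: [-1.3, -0.6, 3.1]
gripper_width: 32.1
time_s: 15.27
ee_pos: [589.4, -141.4, 31.2]
ee_rot: [180.0, 0.0, 90.1]
force: [-1.1, 0.2, 5.3]
gripper_width: 31.9
```

```bash
python3 -m inch '[{"x":0,"y":0,"z":-2.5,"yaw":0,"gripper":-1},{"x":0,"y":0,"z":-2.5,"yaw":0,"gripper":-1},{"x":-3.17,"y":-1.19,"z":0,"yaw":0,"gripper":-1},{"x":-3.17,"y":-1.19,"z":0,"yaw":0,"gripper":-1},{"x":-3.17,"y":-1.19,"z":0,"yaw":0,"gripper":-1},{"x":-3.17,"y":-1.19,"z":0,"yaw":0,"gripper":-1},{"x":-3.17,"y":-1.19,"z":0,"yaw":0,"gripper":-1},{"x":-3.17,"y":-1.19,"z":0,"yaw":0,"gripper":-1},{"x":0,"y":0,"z":0,"yaw":0,"gripper":-1},{"x":0,"y":0,"z":2.2,"yaw":0,"gripper":-1},{"x":0,"y":0,"z":1.6,"yaw":0,"gripper":-1},{"x":0,"y":0,"z":0.5,"yaw":0,"gripper":-1}]'
python3 -m inch '[{"x":0,"y":0,"z":0.1,"yaw":0,"gripper":-1},{"x":0,"y":0,"z":0.1,"yaw":0,"gripper":-1},{"x":0,"y":0,"z":0,"yaw":0,"gripper":-1},{"x":0,"y":0,"z":0,"yaw":0,"gripper":-1}]'
python3 -m inch '[{"x":0,"y":0,"z":0.1,"yaw":0,"gripper":-1},{"x":0,"y":0,"z":0,"yaw":0,"gripper":-1}]'
```

```text
time_s: 16.27
ee_pos: [516.3, -330.6, 34.8]
ee_rot: [-179.7, -0.2, 90.0]
force: [-0.6, 1.0, -1.9]
gripper_width: 32.1
time_s: 16.6
ee_pos: [518.7, -331.8, 36.6]
ee_rot: [179.9, 0.1, 90.1]
force: [-0.2, 0.0, -0.7]
gripper_width: 32.0
time_s: 16.77
ee_pos: [518.4, -331.7, 35.2]
ee_rot: [180.0, 0.0, 90.1]
force: [0.5, 0.2, -0.4]
gripper_width: 31.9
```

```bash
python3 -m inch '[{"x":0,"y":0,"z":0.1,"yaw":0,"gripper":-1},{"x":0,"y":0,"z":0,"yaw":0,"gripper":-1}]';python3 -m inch '[{"x":0,"y":0,"z":0.1,"yaw":0,"gripper":-1},{"x":0,"y":0,"z":0,"yaw":0,"gripper":-1}]'
```

```text
time_s: 16.93
ee_pos: [518.4, -331.8, 34.2]
ee_rot: [180.0, 0.0, 90.1]
force: [-0.5, -0.5, 2.5]
gripper_width: 31.9
time_s: 17.1
ee_pos: [518.4, -331.9, 34.2]
ee_rot: [179.9, 0.0, 90.1]
force: [-1.8, 1.2, 7.0]
gripper_width: 31.9
```

```bash
python3 -m inch '[{"x":0,"y":0,"z":0,"yaw":0,"gripper":0.15},{"x":0,"y":0,"z":0,"yaw":0,"gripper":0.15},{"x":0,"y":0,"z":0,"yaw":0,"gripper":0.15},{"x":0,"y":0,"z":0,"yaw":0,"gripper":0.15},{"x":0,"y":0,"z":-1,"yaw":0,"gripper":0.15},{"x":0,"y":0,"z":-2,"yaw":0,"gripper":0.15},{"x":0,"y":0,"z":-2.5,"yaw":0,"gripper":0.15},{"x":0,"y":0,"z":-2.5,"yaw":0,"gripper":0.15},{"x":0,"y":0,"z":-2,"yaw":0,"gripper":0.15}]'
python3 -m inch '[{"x":3.82,"y":0.91,"z":0,"yaw":0,"gripper":1},{"x":3.82,"y":0.91,"z":0,"yaw":0,"gripper":1},{"x":3.82,"y":0.91,"z":0,"yaw":0,"gripper":1},{"x":3.82,"y":0.91,"z":0,"yaw":0,"gripper":1},{"x":3.82,"y":0.91,"z":0,"yaw":0,"gripper":1},{"x":3.82,"y":0.91,"z":0,"yaw":0,"gripper":1},{"x":3.82,"y":0.91,"z":0,"yaw":0,"gripper":1},{"x":3.82,"y":0.91,"z":0,"yaw":0,"gripper":1},{"x":3.82,"y":0.91,"z":0,"yaw":0,"gripper":1},{"x":3.82,"y":0.91,"z":0,"yaw":0,"gripper":1},{"x":3.82,"y":0.91,"z":0,"yaw":0,"gripper":1},{"x":3.82,"y":0.91,"z":0,"yaw":0,"gripper":1}]'
python3 -m inch '[{"x":0,"y":0,"z":2,"yaw":0,"gripper":1},{"x":0,"y":0,"z":2,"yaw":0,"gripper":1},{"x":0,"y":0,"z":0,"yaw":0,"gripper":1},{"x":0,"y":0,"z":0,"yaw":0,"gripper":1}]'
python3 - <<'E'
from h import *
cs=grab()
w=cv2.resize(np.hstack([cs['scene']['im'][280:430,95:255],cs['scene']['im'][160:310,310:510]]),None,fx=2.2,fy=2.2)
cv2.imwrite('pics/s4.png',w[:,:,::-1])
E
```

```text
time_s: 17.85
ee_pos: [518.5, -332.0, 135.2]
ee_rot: [179.9, 0.1, 90.1]
force: [-0.7, -0.6, -0.0]
gripper_width: 52.3
time_s: 18.85
ee_pos: [626.8, 128.8, 133.5]
ee_rot: [180.0, -0.0, 90.1]
force: [0.8, -1.2, -0.3]
gripper_width: 91.4
time_s: 19.18
ee_pos: [625.9, 126.8, 92.3]
ee_rot: [-179.9, 0.0, 90.1]
force: [0.1, -1.0, 0.4]
gripper_width: 91.7
```

View pics/s4.png

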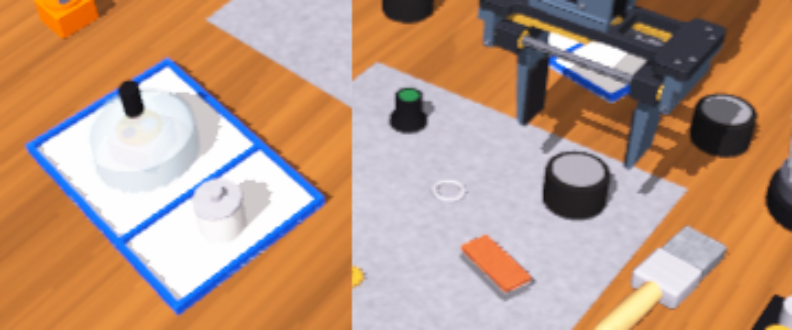

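The pot stands in the small bay at crop (218,210), and the cushion at (577,180) sits centred between the fingers. Grasping it.

```bash
python3 -m inch '[{"x":0,"y":0,"z":2.2,"yaw":0,"gripper":1},{"x":0,"y":0,"z":2,"yaw":0,"gripper":1},{"x":0,"y":0,"z":1,"yaw":0,"gripper":1},{"x":0,"y":0,"z":0.6,"yaw":0,"gripper":1},{"x":0,"y":0,"z":0,"yaw":0,"gripper":-1},{"x":0,"y":0,"z":0,"yaw":0,"gripper":-1},{"x":0,"y":0,"z":0,"yaw":0,"gripper":-1},{"x":0,"y":0,"z":0,"yaw":0,"gripper":-1},{"x":0,"y":0,"z":0,"yaw":0,"gripper":-1},{"x":0,"y":0,"z":0,"yaw":0,"gripper":-1},{"x":0,"y":0,"z":0,"yaw":0,"gripper":-1},{"x":0,"y":0,"z":0,"yaw":0,"gripper":-1}]' 25
python3 -m inch '[{"x":0,"y":0,"z":0,"yaw":0,"gripper":-1},{"x":0,"y":0,"z":0,"yaw":0,"gripper":-1}]'
```

```text
time_s: 20.28
ee_pos: [626.8, 126.9, 35.4]
ee_rot: [180.0, -0.0, 90.1]
force: [0.2, 0.3, 4.5]
gripper_width: 55.4
time_s: 20.45
ee_pos: [626.9, 127.0, 35.4]
ee_rot: [180.0, -0.0, 90.1]
force: [-0.4, -0.0, 5.7]
gripper_width: 55.5
```

```bash
python3 -m inch '[{"x":0,"y":0,"z":-3,"yaw":0,"gripper":-1},{"x":0,"y":0,"z":-3,"yaw":0,"gripper":-1},{"x":3.63,"y":-1.13,"z":0,"yaw":0,"gripper":-1},{"x":3.63,"y":-1.13,"z":0,"yaw":0,"gripper":-1},{"x":3.63,"y":-1.13,"z":0,"yaw":0,"gripper":-1},{"x":3.63,"y":-1.13,"z":0,"yaw":0,"gripper":-1},{"x":3.63,"y":-1.13,"z":0,"yaw":0,"gripper":-1},{"x":3.63,"y":-1.13,"z":0,"yaw":0,"gripper":-1},{"x":0,"y":0,"z":0,"yaw":0,"gripper":-1},{"x":0,"y":0,"z":0,"yaw":0,"gripper":-1},{"x":0,"y":0,"z":2.2,"yaw":0,"gripper":-1},{"x":0,"y":0,"z":2,"yaw":0,"gripper":-1}]'
python3 -m inch '[{"x":0,"y":0,"z":0.8,"yaw":0,"gripper":-1},{"x":0,"y":0,"z":0.3,"yaw":0,"gripper":-1},{"x":0,"y":0,"z":0.2,"yaw":0,"gripper":-1},{"x":0,"y":0,"z":0,"yaw":0,"gripper":-1},{"x":0,"y":0,"z":0,"yaw":0,"gripper":-1}]'
python3 -m inch '[{"x":0,"y":0,"z":0.1,"yaw":0,"gripper":-1},{"x":0,"y":0,"z":0,"yaw":0,"gripper":-1}]'
```

```text
time_s: 21.45
ee_pos: [559.3, 344.0, 52.8]
ee_rot: [179.9, -0.0, 90.1]
force: [-0.2, -0.0, -2.4]
gripper_width: 55.9
time_s: 21.87
ee_pos: [559.3, 344.6, 40.7]
ee_rot: [179.9, -0.1, 90.1]
force: [0.0, -0.4, -2.2]
gripper_width: 55.5
time_s: 22.03
ee_pos: [558.8, 344.7, 39.5]
ee_rot: [179.9, -0.0, 90.1]
force: [-0.1, 0.1, -1.2]
gripper_width: 55.1
```

```bash
python3 -m inch '[{"x":0,"y":0,"z":0.1,"yaw":0,"gripper":-1},{"x":0,"y":0,"z":0,"yaw":0,"gripper":-1}]';python3 -m inch '[{"x":0,"y":0,"z":0.07,"yaw":0,"gripper":-1},{"x":0,"y":0,"z":0,"yaw":0,"gripper":-1}]'
```

```text
time_s: 22.2
ee_pos: [558.8, 344.8, 38.5]
ee_rot: [179.9, -0.0, 90.1]
force: [1.1, 0.4, 0.8]
gripper_width: 55.2
time_s: 22.37
ee_pos: [558.8, 344.8, 38.4]
ee_rot: [179.9, -0.0, 90.1]
force: [-1.1, -0.7, 4.6]
gripper_width: 55.3
```

```bash
python3 -m inch '[{"x":0,"y":0,"z":0,"yaw":0,"gripper":0.6},{"x":0,"y":0,"z":0,"yaw":0,"gripper":0.6},{"x":0,"y":0,"z":0,"yaw":0,"gripper":0.6},{"x":0,"y":0,"z":0,"yaw":0,"gripper":0.6},{"x":0,"y":0,"z":-1,"yaw":0,"gripper":0.6},{"x":0,"y":0,"z":-2,"yaw":0,"gripper":0.6},{"x":0,"y":0,"z":-3,"yaw":0,"gripper":0.6},{"x":0,"y":0,"z":-3,"yaw":0,"gripper":0.6}]'
python3 -m inch '[{"x":-3.51,"y":-1.88,"z":0,"yaw":0,"gripper":0.6},{"x":-3.51,"y":-1.88,"z":0,"yaw":0,"gripper":0.6},{"x":-3.51,"y":-1.88,"z":0,"yaw":0,"gripper":0.6},{"x":-3.51,"y":-1.88,"z":0,"yaw":0,"gripper":0.6},{"x":-3.51,"y":-1.88,"z":0,"yaw":0,"gripper":0.6},{"x":-3.51,"y":-1.88,"z":0,"yaw":0,"gripper":0.6},{"x":0,"y":0,"z":3,"yaw":0,"gripper":0.6},{"x":0,"y":0,"z":0,"yaw":0,"gripper":0.6},{"x":0,"y":0,"z":0,"yaw":0,"gripper":0.6}]'
python3 - <<'E'
from h import *
cs=grab()
cv2.imwrite('pics/s5.png',cv2.resize(cs['scene']['im'][130:290,260:510],None,fx=2.5,fy=2.5)[:,:,::-1])
E
```

```text
time_s: 23.03
ee_pos: [558.0, 344.3, 127.8]
ee_rot: [-179.9, 0.1, 90.1]
force: [0.8, 0.1, 1.0]
gripper_width: 73.0
time_s: 23.78
ee_pos: [445.7, 133.6, 97.2]
ee_rot: [-179.9, 0.0, 90.0]
force: [-0.5, 0.2, -0.1]
gripper_width: 72.9
```

View pics/s5.png

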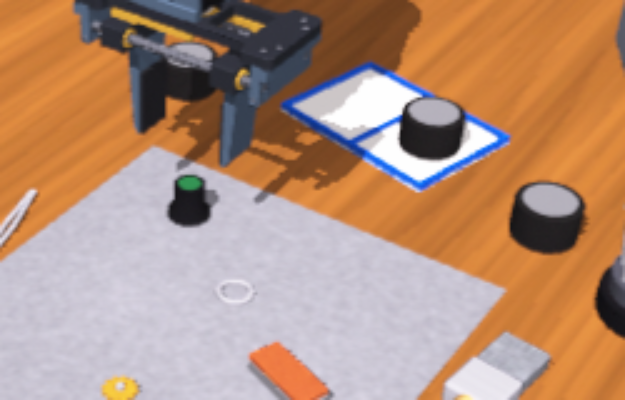

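The cushion is in the far bay at crop (432,130); I'll measure it later. The loupe at (190,200) is under the jaws. Grasping it by the barrel.

```bash
python3 -m inch '[{"x":0,"y":0,"z":2.2,"yaw":0,"gripper":0.6},{"x":0,"y":0,"z":2.2,"yaw":0,"gripper":0.6},{"x":0,"y":0,"z":1,"yaw":0,"gripper":0.6},{"x":0,"y":0,"z":0.6,"yaw":0,"gripper":0.6},{"x":0,"y":0,"z":0,"yaw":0,"gripper":-1},{"x":0,"y":0,"z":0,"yaw":0,"gripper":-1},{"x":0,"y":0,"z":0,"yaw":0,"gripper":-1},{"x":0,"y":0,"z":0,"yaw":0,"gripper":-1},{"x":0,"y":0,"z":0,"yaw":0,"gripper":-1},{"x":0,"y":0,"z":0,"yaw":0,"gripper":-1},{"x":0,"y":0,"z":0,"yaw":0,"gripper":-1},{"x":0,"y":0,"z":0,"yaw":0,"gripper":-1}]' 15
python3 -m inch '[{"x":0,"y":0,"z":0,"yaw":0,"gripper":-1},{"x":0,"y":0,"z":0,"yaw":0,"gripper":-1},{"x":0,"y":0,"z":0,"yaw":0,"gripper":-1}]'
python3 - <<'E'
from h import *
cs=grab();M={n:masks(cs[n]['im']) for n in cs}
for n,r in(('scene',(412,160,452,200)),('top',(145,190,190,240))):
    hb=blob(M[n]['black'],r,True);z=np.zeros_like(M[n]['grey']);cv2.drawContours(z,[hb],-1,255,-1);M[n]['cd']=cv2.erode(z,np.ones((3,3)))&M[n]['grey']
    d=blob(M[n]['cd'],r,True);print(n,'hull',cen(hb),cv2.boundingRect(hb),'disc',cen(d),cv2.boundingRect(d),plane(cs[n],cen(d),37).round(1), 'hull@20',plane(cs[n],cen(hb),20).round(1))
E
```

```text
time_s: 24.88
ee_pos: [446.0, 133.8, 37.3]
ee_rot: [180.0, -0.0, 90.1]
force: [-1.2, 0.4, 2.1]
gripper_width: 25.5
time_s: 25.13
ee_pos: [446.0, 133.8, 37.3]
ee_rot: [180.0, -0.0, 90.1]
force: [-0.0, -0.4, 3.8]
gripper_width: 25.5
scene hull [432.05937617 181.8169861 ] (420, 171, 26, 22) disc [432.77006173 176.01388889] (423, 172, 21, 9) [562.1 339.   37. ] hull@20 [561.3 342.2  20. ]
top hull [169.50574713 217.2183908 ] (157, 206, 25, 23) disc [168.04484605 215.76238286] (159, 207, 19, 18) [560.  343.8  37. ] hull@20 [559.8 345.1  20. ]
```

```bash
python3 -m inch '[{"x":0,"y":0,"z":-2.5,"yaw":0,"gripper":-1},{"x":0,"y":0,"z":-2.5,"yaw":0,"gripper":-1},{"x":3.87,"y":0.54,"z":0,"yaw":0,"gripper":-1},{"x":3.87,"y":0.54,"z":0,"yaw":0,"gripper":-1},{"x":3.87,"y":0.54,"z":0,"yaw":0,"gripper":-1},{"x":3.87,"y":0.54,"z":0,"yaw":0,"gripper":-1},{"x":3.87,"y":0.54,"z":0,"yaw":0,"gripper":-1},{"x":3.87,"y":0.54,"z":0,"yaw":0,"gripper":-1},{"x":0,"y":0,"z":0,"yaw":0,"gripper":-1},{"x":0,"y":0,"z":0,"yaw":0,"gripper":-1},{"x":0,"y":0,"z":2.2,"yaw":0,"gripper":-1},{"x":0,"y":0,"z":1.3,"yaw":0,"gripper":-1}]'
python3 -m inch '[{"x":0,"y":0,"z":0.5,"yaw":0,"gripper":-1},{"x":0,"y":0,"z":0.4,"yaw":0,"gripper":-1},{"x":0,"y":0,"z":0.1,"yaw":0,"gripper":-1},{"x":0,"y":0,"z":0,"yaw":0,"gripper":-1},{"x":0,"y":0,"z":0,"yaw":0,"gripper":-1}]'
python3 -m inch '[{"x":0,"y":0,"z":0.1,"yaw":0,"gripper":-1},{"x":0,"y":0,"z":0,"yaw":0,"gripper":-1}]'
```

```text
time_s: 26.23
ee_pos: [477.3, 364.5, 50.9]
ee_rot: [-179.9, 0.1, 90.1]
force: [-0.6, -0.7, -0.5]
gripper_width: 25.5
time_s: 26.65
ee_pos: [478.5, 366.0, 42.9]
ee_rot: [179.9, -0.1, 90.1]
force: [0.3, 0.1, -0.9]
gripper_width: 25.8
time_s: 26.82
ee_pos: [478.3, 366.1, 41.5]
ee_rot: [180.0, -0.0, 90.1]
force: [0.4, 0.5, 0.0]
gripper_width: 25.3
```

```bash
python3 -m inch '[{"x":0,"y":0,"z":0.1,"yaw":0,"gripper":-1},{"x":0,"y":0,"z":0,"yaw":0,"gripper":-1}]';python3 -m inch '[{"x":0,"y":0,"z":0.07,"yaw":0,"gripper":-1},{"x":0,"y":0,"z":0,"yaw":0,"gripper":-1}]'
```

```text
time_s: 26.98
ee_pos: [478.2, 366.2, 40.3]
ee_rot: [180.0, -0.0, 90.1]
force: [-0.4, 0.0, 0.4]
gripper_width: 25.6
time_s: 27.15
ee_pos: [478.2, 366.2, 40.3]
ee_rot: [180.0, -0.0, 90.1]
force: [-1.0, -1.2, 5.6]
gripper_width: 25.6
```

```bash
python3 -m inch '[{"x":0,"y":0,"z":0,"yaw":0,"gripper":-0.05},{"x":0,"y":0,"z":0,"yaw":0,"gripper":-0.05},{"x":0,"y":0,"z":0,"yaw":0,"gripper":-0.05},{"x":0,"y":0,"z":0,"yaw":0,"gripper":-0.05},{"x":0,"y":0,"z":-1,"yaw":0,"gripper":-0.05},{"x":0,"y":0,"z":-2,"yaw":0,"gripper":-0.05},{"x":0,"y":0,"z":-3.5,"yaw":0,"gripper":-0.05},{"x":0,"y":0,"z":-3.5,"yaw":0,"gripper":-0.05},{"x":0,"y":0,"z":-3.5,"yaw":0,"gripper":-0.05}]'
python3 -m inch '[{"x":-3.6,"y":-0.5,"z":0,"yaw":0,"gripper":0},{"x":-3.6,"y":-0.5,"z":0,"yaw":0,"gripper":0},{"x":-3.6,"y":-0.5,"z":0,"yaw":0,"gripper":0},{"x":-3.6,"y":-0.5,"z":0,"yaw":0,"gripper":0},{"x":-3.6,"y":-0.5,"z":0,"yaw":0,"gripper":0},{"x":-3.6,"y":-0.5,"z":0,"yaw":0,"gripper":0},{"x":-3.6,"y":-0.5,"z":0,"yaw":0,"gripper":0},{"x":-3.6,"y":-0.5,"z":0,"yaw":0,"gripper":0},{"x":-3.6,"y":-0.5,"z":0,"yaw":0,"gripper":0},{"x":0,"y":0,"z":0,"yaw":0,"gripper":0},{"x":0,"y":0,"z":0,"yaw":0,"gripper":0},{"x":0,"y":0,"z":0,"yaw":0,"gripper":0}]'
python3 - <<'E'
from h import *
cs=grab();M={n:masks(cs[n]['im']) for n in cs}
s,t=cs['scene']['im'],cs['top']['im']
a=np.hstack([cv2.resize(s[290:430,95:255],(400,350)),cv2.resize(s[140:220,360:480],(400,267))[:0:1] if 0 else cv2.copyMakeBorder(cv2.resize(s[140:220,360:480],(400,267)),0,83,0,0,cv2.BORDER_CONSTANT)])
b=np.hstack([cv2.resize(t[205:310,410:490],(190,250)),cv2.resize(t[190:285,120:215],(250,250)),cv2.resize(t[160:300,235:435],(357,250))])
cv2.imwrite('pics/s6.png',np.vstack([a,np.pad(b,((0,0),(0,3),(0,0)))])[:,:,::-1])
def rep(n,p,c,th):
    ux=np.array([np.cos(th),np.sin(th)]);uy=np.array([-ux[1],ux[0]]);d=p[:2]-c;print(n,p.round(1),'tray',(d@ux).round(1),(d@uy).round(1))
C,tc=np.array([518.7,355.5]),np.radians(-14.5);Mv,tm=np.array([460.7,-324]),np.radians(-7.4)
# green lens
p,g=tri(cs,cen(blob(M['scene']['green'],(375,140,425,190),1)),cen(blob(M['top']['green'],(140,210,190,270),1)));rep('loupe lens gap%.1f'%g,p,C,tc)
ka=blob(M['scene']['black'],(120,305,165,345));kb=blob(M['top']['black'],(432,250,465,290));k=cv2.boundingRect(ka)
p,g=tri(cs,(k[0]+k[2]/2-.5,k[1]+1.5),cen(kb));print(k,cv2.boundingRect(kb));rep('knob top gap%.1f'%g,p,Mv,tm)
st=blob(M['top']['red'],(298,174,324,210),1);print('stone',plane(cs['top'],cen(st),16).round(1))
st=blob(M['scene']['red'],(355,260,395,300),1);print('stone scene',plane(cs['scene'],cen(st),16).round(1))
E
```

```text
time_s: 27.9
ee_pos: [477.7, 365.8, 176.3]
ee_rot: [-180.0, 0.0, 90.1]
force: [0.6, 0.5, -0.5]
gripper_width: 43.4
time_s: 28.9
ee_pos: [433.9, 42.2, 174.9]
ee_rot: [179.9, -0.0, 90.0]
force: [0.8, 0.6, -0.7]
gripper_width: 45.7
loupe lens gap1.1 [479.7 365.9  35.3] tray -40.4 0.3
(149, 317, 11, 16) (452, 264, 7, 6)
knob top gap0.8 [ 427.8 -317.9   69.7] tray -33.4 1.8
stone [619.2   6.3  16. ]
stone scene [622.3   3.5  16. ]
```

View pics/s6.png

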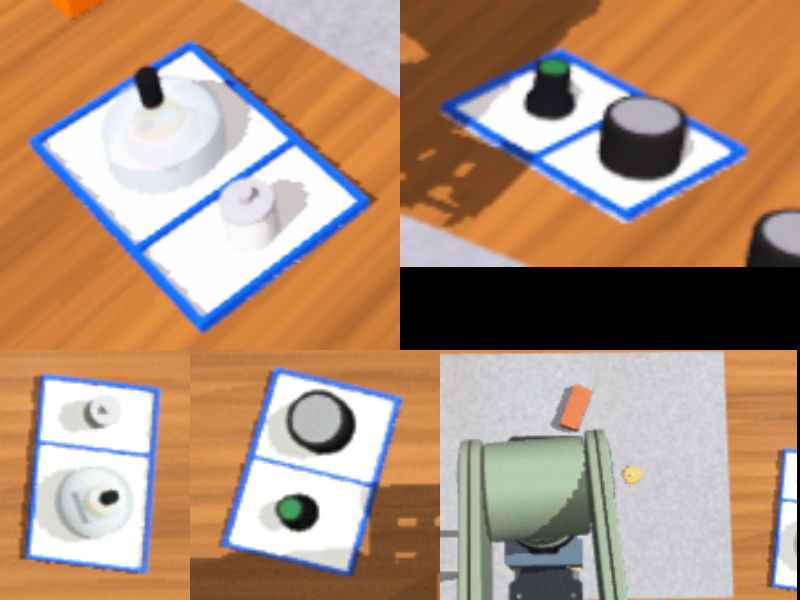

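All five parts stand upright near their bay centres: knob (150,88), pot (248,212), loupe (550,85), cushion (642,135). The oilstone has not moved. Handing in.

```bash
python3 -c "
from workcell import env
print(env.job_done())"
```

```text
the job is handed in; nothing more can be done
None
```

Both kits are made up and the job is handed in, at about 29 s on the robot's clock; no verdict was reported.

**Movement tray:** The movement is on its holder in the large bay with the glass cover over it, and the oil pot is in the small bay.

**Casing tray:** The cushion is in the far bay and the loupe in the near one. I took the cushion at top-view pixel (261,189), the rightmost of the three look-alikes.

Final checks:

| Part | How it was checked | Distance from bay middle |
|---|---|---|
| Movement | two camera views, before the cover went on | about 1 mm |
| Cover knob | two camera views | about 2 mm |
| Loupe | two camera views | about 1 mm |
| Cushion | two camera views, after release | about 3 mm from the top view, up to 7 mm from the scene view |
| Oil pot | gripper position at release, and by eye in the last picture | centred; not measured again with the cameras |

- **Upright and flat:** All five looked upright in the last picture, and each was let go only once the force reading showed contact with the tray floor.
- **Heights:** The knob and loupe tops measured within about 1 mm of what they should be.
- **Oilstone:** It did not move. The top view gives the same place as at the start (within 0.2 mm). The scene view puts it about 4 mm away, but I have no reading from that view at the start to compare.
- **Disagreements:** The two views differed by 2–5 mm on a few points, inside the 15 mm tolerance. My first colour mask of the cushion was bad (8 mm gap between views), so I measured it again by hand-picked points before grasping.

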